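# Turn the keyed drill guide to its slideway, slide it home and latch it

### The arm

A 6-joint arm with a two-finger parallel gripper is mounted at the origin on the work surface. World frame = base frame: x ahead of the robot, y to its left, z up, the work surface at z = 0. Lengths are in mm, angles in rad, forces in N, time in s.
With the tool pointing down it reaches from about 350 to 775 mm from the base axis. Payload 7.3 kg.
Tool frame: the origin (TCP) lies midway between the tips of the shut fingers; the grasp point (between the pads) lies 19 mm behind it; z points along the fingers, y is the line along which they close (so a half turn about z gives the same grasp; the last joint's range is limited). The gripper opens to 92 mm and grips with 3 to 60 N. Pads are 19 mm wide; open, the fingers measure 130 mm over their backs; the gripper's body (75 mm by 190 mm) begins 47 mm behind the grasp point.
Start: joints at [-1.477, 0.342, 1.524, -0, 1.275, -0.146], TCP at [124.713, -509.992, 226.741] pointing down, gripper open.
Joint ranges: [-2.53, 2.53], [-0.77, 2.02], [0.04, 2.7], [-1, 4.14], [0.28, 2.66], [-3.11, 3.11]. Speed limits (rad/s): [2.57, 2.57, 3.14, 3.14, 3.14, 3.14].

### API

Orientations are given as [roll, pitch, yaw] about the fixed x, y, z axes, in that order (R = Rz(yaw) Ry(pitch) Rx(roll)).
In Python, from plant import * gives the robot as it stands.
- The arm moves only by the tool step_arm, never from a script. Its argument "deltas" is one flat list of numbers, 5 for each row, row after row: the shift along the world's x, y, z in mm, then the turn about the world's z in degrees, then the finger opening in mm, from 0 to 91.8. In form: [tx, ty, tz, turn, gripper, tx, ty, tz, turn, gripper, ...]. A call has exactly 10 rows; each row shifts and turns the commanded pose from where the row before left it; what a row does not reach is not made up. A row lasts 1/8 s, in which the tool goes at most 62.5 mm and 10.7 degrees, less where a joint would pass 70% of its speed; a pose out of reach is approached as far as the arm can. A call is refused whole if a number of a shift passes 62.5 or a number of a turn 10.7, either way. A call with a gripper value outside its range is refused whole. The fingers move at their own pace and stop on an object; the grip force is fixed at half the most. Time passes only in rows, so rows that do not move let the fingers close, or fill a call up. It gives the time, the measured TCP pose, the force, the opening and the grip force at its end, in the units of the state.
- get_obs(): the state, without advancing time (a new reading comes with each control period).
- capture(name): name is "scene" or "top" or "wrist"; returns the picture (384x512x3 uint8, red, green, blue); there is no depth.
- camera_params(name): a dict with "mtx" (3x3 intrinsics, pixels), "k1" (the pictures are not rectified: a ray, as slopes to the right and down, at radius r is drawn at 1 + k1 r^2 times it, then the intrinsics apply), "rvec" (rotation vector, rad) and "tvec" (3), from world to camera coordinates, as OpenCV has them. Camera axes: x right, y down, z forward; pixel columns grow to the right and rows downward; lengths in mm; the calibration is good to about 2 mm. A picture is of the moment at which its call begins: read the wrist's pose just before it. camera_params takes no time and is no camera call; for the wrist camera it gives the pose at the moment of the call.
- close_job(): hands the job in; it is judged then, once.
The state is a dict: "time": time; "joint_positions": joint angles; "dq": joint speeds; "tau": joint torques, N m; "tool_pos": TCP position; "tcp_rot": TCP orientation; "contact_force": force on the tool from outside, world axes, zero at the start; "moment": the same for the moment, N m; "grip_width": finger opening in mm; "finger_force": force on a finger pad.
Only numpy, scipy, OpenCV 4.12 (cv2) and the standard library are available. Lean on these libraries where they do the work, as an engineer would, in place of code of your own. Each camera call takes 0.05 s, during which the arm holds its last target. There are 200 camera calls.

### The job

Load the drill jig: swing the brass drill guide round in its round well by its red post until its flats line up with the slideway and the arm trails behind, then slide it along the slideway fully home against the end stop. Then swing the blue latch fully shut behind the red post, let go, and leave the other things on the bench where they lie.

Things in the scene. Friction and masses are not known exactly. Their poses are not given: they have to be found in the camera images.
- jig: Drill jig fixed to the bench; place and yaw vary. Aluminium plate, top 10 mm up, spanning jig x -107 to 107, y -160 to 115 mm; dark steel walls, tops 24 mm up, form a round well, a slideway and an end stop (top 28 mm). Origin on the bench, z up; jig +y is the way the guide slides home (roughly world +y, the robot's left); jig +x points away from the robot.
- jig_well (a point): Centre of the round well (radius 42.5 mm) on its floor: jig (0, -30, 10) mm. The well opens towards jig +y through a flared mouth 65 mm wide into the straight slideway, 58 mm wide between two rails.
- jig_home (a point): Where the guide's origin is when it is home against the end stop (it stops 1 mm farther on): jig (0, 60, 10) mm, i.e. 90 mm from the well's centre along jig +y. Its axes are the jig's.
- jig_post_home (a point): Where the top of the guide's red post is when home: jig (0, -20, 56) mm.
- guide: Loose brass drill guide, 0.3 to 0.5 kg, lying in the well: disc 12 mm thick, 80 mm in diameter, with two flats 54 mm apart that run along the guide's y. A flat arm 18 mm wide, 16 to 24 mm above the underside, reaches 82 mm from the centre along guide -y over the walls and ends in the red post. Origin: centre of the disc's underside. Plain friction only: a few N at the post move it; no grip needed.
- guide_post (a point): Centre of the top of the red post, 16 mm across, at guide (0, -80, 46) mm: 56 mm above the bench, arm below it at 26 to 34 mm. The guide starts turned 0.6 to 2.3 rad clockwise (from above) from the jig's axes, arm on the robot's side, and cannot leave the well; it enters the slideway only within about 0.15 rad of the jig's yaw, arm trailing to jig -y.
- latch (a joint): Blue latch arm, 12 mm wide, 36 to 48 mm above the bench, on a vertical pivot; rad. 0 = shut (hard limit): arm along jig -x, 3 to 4 mm behind the red post of a guide that is home. Grows counter-clockwise (from above) as it opens; at 1.57 the arm points along jig -y; limit 2.1. Starts 1.55 to 1.9. Stays where it is left; about 0.6 N at the knob moves it.
- latch_pivot (a point): On the latch's pivot axis, top of the arm: jig (68, -37, 48) mm.
- latch_knob (a point): Centre of the top of the blue upright round knob at the latch arm's end, 14 mm in diameter, 103 mm from the pivot; it stands from 36 to 70 mm above the bench. Push it sideways round the pivot to swing the latch.
- screwdriver: a screwdriver lying right of the jig (bystander); origin at its underside, on the bench.
- bracket: a small bent sheet-steel angle, 50 x 60 x 30 mm (bystander); origin at its underside, on the bench.
- mould: a black and amber acrylic mould block with long cells, 110 x 150 x 40 mm (bystander); origin at its underside, on the bench.
- pin_jar: a jar with a yellow cap, 60 mm across, 75 mm tall (bystander); origin at its underside, on the bench.
- hammer: a hammer lying on the right (bystander); origin at its underside, on the bench.
- spare_guide: a spare steel-grey disc with two flats and no arm, 80 mm across, 18 mm tall, lying on the bench (bystander, not the one to load); origin at its underside, on the bench.
- screw_tin: a small red tin of screws, 76 mm across, 30 mm tall (bystander); origin at its underside, on the bench.

How it is judged:
By the outcome, as a careful person would: the job done as asked, in the order asked, and still so for the second after the job is handed in, with the robot touching nothing.
It also fails if it takes over 67 s, if anything falls off the work surface, if the arm or the gripper's body presses on something with over 40 N, if the wrist force passes 120 N, or if a joint passes its speed limit or range.

## Working session

There is one attempt and no reset: what is moved stays moved. The work goes in short steps, Python scripts to look and compute and a tool call to move; the robot and the scene stay as the last step left them, time stands still between calls to the robot, and variables do not carry over. Pictures are saved under pics/ and viewed, at most 10 in all, crops included, and the job is handed in when it is done.

Besides the shell and the picture viewer there is one more tool, called after "Request:" as name(argument=value, ...), one argument or row to a line, values as JSON. step_arm: Moves the arm, as the interface text tells. Its arguments: {"type":"object","properties":{"deltas":{"type":"array","items":{"type":"number"}}},"required":["deltas"]}

```bash
ls; mkdir -p pics
python3 - <<'E'
from plant import *
import cv2
for n in("top","scene"):
    im=capture(n); cv2.imwrite(f"pics/{n}0.png",cv2.resize(im[:,:,::-1],(800,600),interpolation=cv2.INTER_CUBIC))
    p=camera_params(n); print(n,p)
o=get_obs(); print(o['time'],o['tool_pos'],o['tcp_rot'],o['grip_width'])
E
```

```text
pics
top {'mtx': array([[458.31704676,   0.        , 263.20473091],
       [  0.        , 458.31704676, 194.97862838],
       [  0.        ,   0.        ,   1.        ]]), 'k1': -0.14338301390067298, 'rvec': array([ 2.10908196, -2.13629655,  0.15477655]), 'tvec': array([  22.78941386,  519.1588886 , 1418.90326209])}
scene {'mtx': array([[365.50002322,   0.        , 256.62649478],
       [  0.        , 365.50002322, 191.96599494],
       [  0.        ,   0.        ,   1.        ]]), 'k1': -0.0017142491858198915, 'rvec': array([ 1.28109971,  2.32504883, -0.87955296]), 'tvec': array([ 269.62526461, -300.45579826, 1721.10437854])}
0.1 [ 124.68312015 -509.59352906  226.09132074] [-3.14017862e+00 -1.84340401e-04  2.39833785e-01] 91.71118898891531
```

View pics/top0.png

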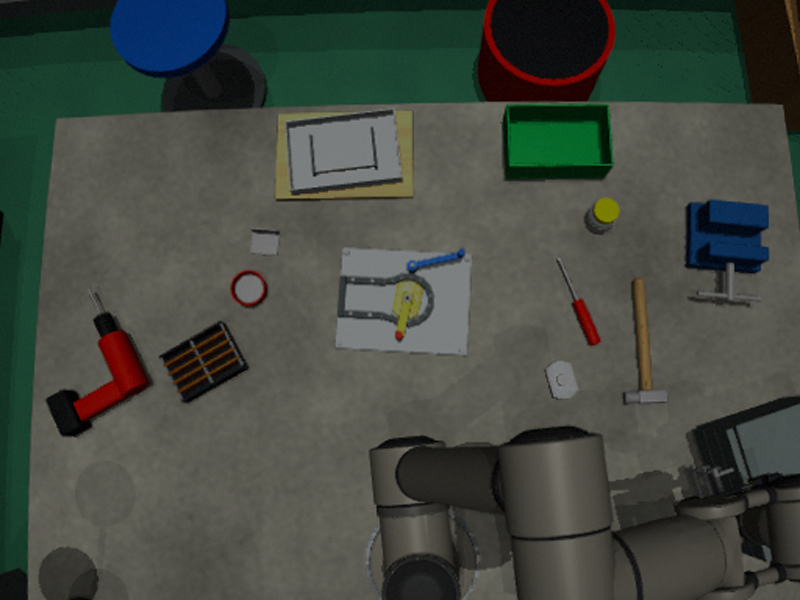

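View pics/scene0.png

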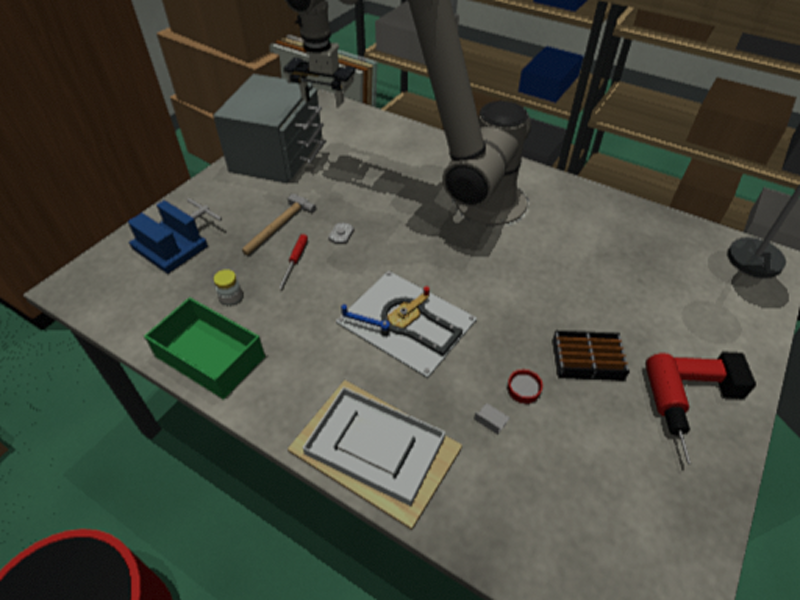

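The top view shows the jig plate with corners near (343,248), (471,256), (467,355) and (336,348). The red post is at (399,335), the latch pivot at (412,266) and the knob at (461,253). I'll enlarge the jig.

Run:
```python
from plant import *
import cv2
im=capture("top"); c=im[148:238,206:311]
cv2.imwrite("pics/crop1.png",cv2.resize(c[:,:,::-1],None,fx=6.5,fy=6.5,interpolation=cv2.INTER_CUBIC))
```

```text
(no output)
```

View pics/crop1.png

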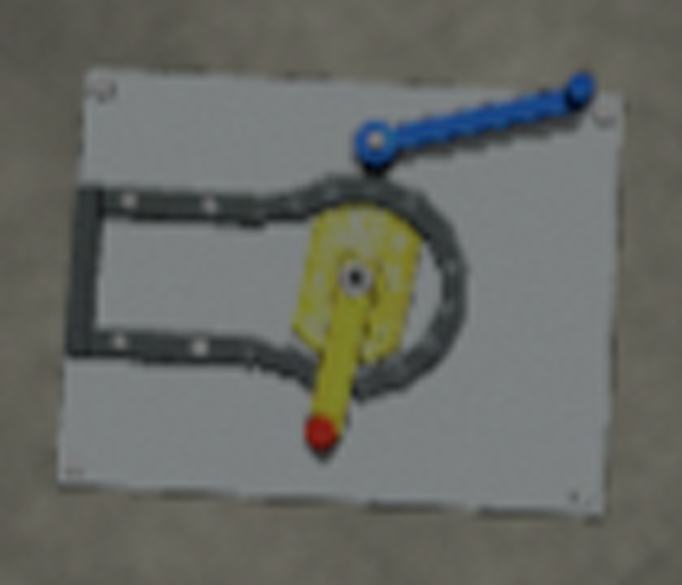

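The enlarged crop shows plate corners at (87,70), (624,94), (602,516) and (60,487). The pivot is at (375,141), the knob at (581,87), the post at (321,431) and the disc hub at (355,277).

```bash
cat > h.py <<'E'
import numpy as np, cv2
from scipy.optimize import least_squares
from plant import *
def proj(P,p):
    P=np.atleast_2d(P); R=cv2.Rodrigues(p['rvec'])[0]; d=np.array([p['k1'],0,0,0,0.])
    return cv2.projectPoints(P.astype(float),p['rvec'],p['tvec'],p['mtx'],d)[0][:,0]
def back(uv,z,p):
    q=cv2.undistortPoints(np.array([[uv]],float),p['mtx'],np.array([p['k1'],0,0,0,0.]))[0,0]
    R=cv2.Rodrigues(p['rvec'])[0]; d=R.T@np.array([*q,1]); c=-R.T@np.asarray(p['tvec']).ravel()
    return c+d*(z-c[2])/d[2]
def J2W(x,pts):
    c,s=np.cos(x[2]),np.sin(x[2]); pts=np.atleast_2d(pts).astype(float)
    return np.c_[pts[:,:2]@np.array([[c,s],[-s,c]])+x[:2],pts[:,2]]
E
python3 - <<'E'
from h import *
p=camera_params("top")
f=lambda u,v:((u+.5)/6.5-.5+206,(v+.5)/6.5-.5+148)
J=[(107,115,10),(107,-160,10),(-107,-160,10),(-107,115,10),(68,-37,48)]
U=np.array([f(*a) for a in[(87,70),(624,94),(602,516),(60,487),(375,141)]])
r=least_squares(lambda x:(proj(J2W(x,J),p)-U).ravel(),[450,0,0]); x=r.x
print(x,r.fun.reshape(-1,2).round(2))
post=back(f(321,431),56,p); hub=back(f(355,277),34,p); knob=back(f(581,87),70,p)
W=J2W(x,[(0,-30,10),(0,60,10),(0,-20,56),(68,-37,48)])
print(W.round(1)); print("post",post,"hub",hub,"knob",knob)
d=post-W[0]; print("guide ang rel jig",np.arctan2(d[1],d[0])+np.pi/2-x[2],np.hypot(*d[:2]))
d=knob-W[3]; print("latch",np.arctan2(d[1],d[0])-np.pi-x[2],np.hypot(*d[:2]))
E
```

```text
[ 5.36714899e+02  5.56122326e+01 -6.51280919e-02] [[-0.17  0.04]
 [-0.06  0.22]
 [ 0.66 -0.23]
 [-0.66 -0.17]
 [ 0.21  0.13]]
[[534.8  25.7  10. ]
 [540.6 115.5  10. ]
 [535.4  35.7  56. ]
 [602.2  14.3  48. ]]
post [457.43887737  42.45595165  56.        ] hub [536.91617502  25.89391229  34.        ] knob [623.02290711 -86.45150224  70.        ]
guide ang rel jig 4.56381889959171 79.12335420830854
latch -4.443030655816349 102.85417579030685
```

The pose fit is good: guide at -1.72 rad, latch at 1.84 rad. Plan: grip the post with the fingers closing along jig y, follow the arc, slide home, then do the same with the knob.

Request:
step_arm(
  deltas=[16.6,27.6,0,-1.75,40,16.6,27.6,0,-1.75,40,16.6,27.6,0,-1.75,40,16.6,27.6,0,-1.75,40,16.6,27.6,0,-1.75,40,16.6,27.6,0,-1.75,40,16.6,27.6,0,-1.75,40,16.6,27.6,0,-1.75,40,16.6,27.6,0,-1.75,40,16.6,27.6,0,-1.75,40],
)

```text
time: 1.4
tool_pos: [291.0, -233.0, 226.7]
tcp_rot: [-3.142, 0.0, -0.067]
contact_force: [0.4, -0.6, -0.0]
grip_width: 39.8
finger_force: 0.0
```

Request:
step_arm(
  deltas=[16.6,27.6,0,0,40,16.6,27.6,0,0,40,16.6,27.6,0,0,40,16.6,27.6,0,0,40,16.6,27.6,0,0,40,16.6,27.6,0,0,40,16.6,27.6,0,0,40,16.6,27.6,-30,0,40,16.6,27.6,-30,0,40,16.6,27.6,-30,0,40],
)

```text
time: 2.65
tool_pos: [457.1, 43.0, 135.8]
tcp_rot: [3.141, -0.0, -0.065]
contact_force: [0.4, -0.9, -0.2]
grip_width: 40.1
finger_force: 0.0
```

Request:
step_arm(
  deltas=[0,0,-25,0,40,0,0,-25,0,40,0,0,-20,0,40,0,0,-15,0,40,0,0,-7,0,40,0,0,-4,0,40,0,0,0,0,30,0,0,0,0,20,0,0,0,0,12,0,0,0,0,10],
)

```text
time: 3.9
tool_pos: [457.0, 41.9, 41.1]
tcp_rot: [3.141, -0.001, -0.066]
contact_force: [-0.1, -0.8, 2.0]
grip_width: 14.9
finger_force: 30.0
```

Run:
```python
from h import *
o=get_obs(); print(o['tool_pos'],o['contact_force'],o['grip_width'],o['finger_force'])
C=np.array([534.8,25.7]); a0=np.arctan2(42.4-C[1],457.3-C[0])%(2*np.pi); a1=np.radians(266.3)
R=np.linspace(79.3,80,21); a=np.linspace(a0,a1,21)
P=C+np.c_[R*np.cos(a),R*np.sin(a)]; print(np.diff(P,axis=0).round(1).tolist(),P[-1])
im=capture("top"); c=im[148:238,206:311]
cv2.imwrite("pics/crop2.png",cv2.resize(c[:,:,::-1],None,fx=6.5,fy=6.5,interpolation=cv2.INTER_CUBIC))
```

```text
[456.98454721  41.94897266  41.104077  ] [-0.07222747 -0.8235967   2.03615591] 14.8877701555888 30.00042825937271
[[-1.2, -6.7], [-0.6, -6.8], [-0.0, -6.8], [0.6, -6.8], [1.1, -6.7], [1.7, -6.6], [2.3, -6.4], [2.8, -6.2], [3.4, -6.0], [3.9, -5.6], [4.3, -5.3], [4.8, -4.9], [5.2, -4.5], [5.5, -4.0], [5.9, -3.5], [6.2, -3.0], [6.4, -2.5], [6.6, -1.9], [6.7, -1.4], [6.8, -0.8]] [529.63741534 -54.13324946]
```

Request:
step_arm(
  deltas=[-1.2,-6.7,0,0,10,-0.6,-6.8,0,0,10,0,-6.8,0,0,10,0.6,-6.8,0,0,10,1.1,-6.7,0,0,10,1.7,-6.6,0,0,10,2.3,-6.4,0,0,10,2.8,-6.2,0,0,10,3.4,-6,0,0,10,3.9,-5.6,0,0,10],
)

```text
time: 5.2
tool_pos: [468.8, -21.8, 40.4]
tcp_rot: [-3.14, 0.004, -0.065]
contact_force: [-4.3, 7.9, 4.4]
grip_width: 14.6
finger_force: 30.1
```

Run:
```python
from h import *
im=capture("scene")[150:260,190:330]; t=capture("top")[148:238,206:311]
g=lambda a,s:cv2.resize(a[:,:,::-1],None,fx=s,fy=s,interpolation=cv2.INTER_CUBIC)
a=g(im,2.7);b=g(t,3.7);h=min(len(a),len(b)); cv2.imwrite("pics/mid.png",np.hstack([a[:h],b[:h]]))
```

```text
(no output)
```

View pics/mid.png

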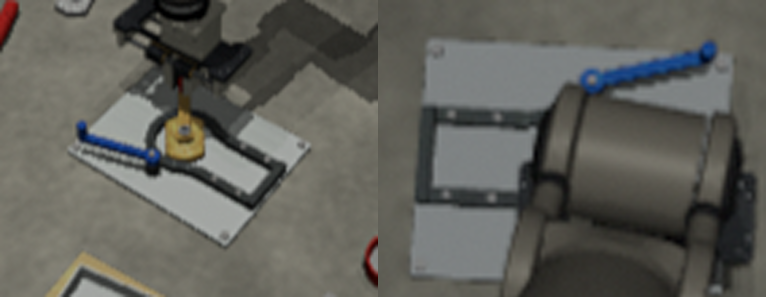

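The left panel shows the guide turned partway, its arm still between the fingers near (182,95). The wrist hides the post in the top view. I'll continue the arc.

Request:
step_arm(
  deltas=[4.3,-5.3,0,0,10,4.8,-4.9,0,0,10,5.2,-4.5,0,0,10,5.5,-4,0,0,10,5.9,-3.5,0,0,10,6.2,-3,0,0,10,6.4,-2.5,0,0,10,6.6,-1.9,0,0,10,6.7,-1.4,0,0,10,6.8,-0.8,0,0,10],
)

```text
time: 6.55
tool_pos: [527.8, -55.5, 40.6]
tcp_rot: [3.14, 0.003, -0.065]
contact_force: [-4.7, -3.9, 5.7]
grip_width: 13.1
finger_force: 28.2
```

Run:
```python
from h import *
o=get_obs(); print(o['tool_pos'],o['contact_force'],o['moment'],o['grip_width'])
im=capture("scene")[150:260,190:330]; t=capture("wrist")
g=lambda a,s:cv2.resize(a[:,:,::-1],None,fx=s,fy=s,interpolation=cv2.INTER_CUBIC)
a=g(im,2.7);b=g(t,.78);h=min(len(a),len(b)); cv2.imwrite("pics/mid2.png",np.hstack([a[:h],b[:h]]))
```

```text
[527.78845679 -55.54571483  40.58771273] [-4.72637501 -3.94736788  5.65867765] [-0.80450497  0.86152332  0.16079724] 13.138011774060324
```

View pics/mid2.png

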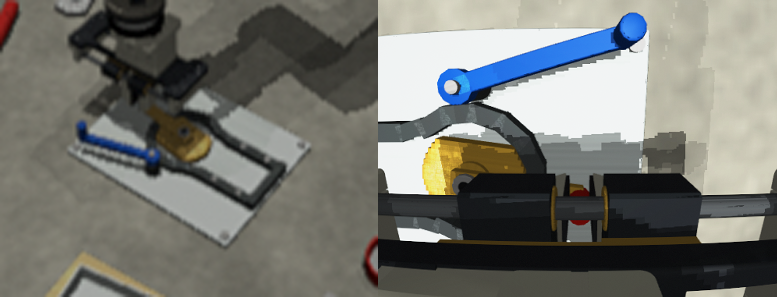

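The wrist view shows the red post between the fingers at about (580,207), partly hidden. The opening has shrunk to 13 mm, so the post may be slipping along the pads. I'll measure that.

Run:
```python
from h import *
p=camera_params("wrist"); im=capture("wrist"); o=get_obs()
x=[536.71,55.61,-.0651]
h=cv2.cvtColor(im,cv2.COLOR_RGB2HSV); m=((h[:,:,0]<6)|(h[:,:,0]>174))&(h[:,:,1]>150)&(h[:,:,2]>60)
v,u=np.nonzero(m); print(len(u),u.min(),u.max(),v.min(),v.max())
t=o['tool_pos']; print(t,proj([[t[0],t[1],56]],p),proj([[t[0]-10,t[1],56]],p),proj(J2W(x,[(68,-37,48)]),p))
for q in[(u.min(),np.median(v)),(u.max(),np.median(v)),(np.median(u),v.min()),(np.median(u),v.max())]: print(q,back(q,56,p).round(1))
# yellow disc outline for angle
c=im[150:330,150:380]; cv2.imwrite("pics/w3.png",cv2.resize(c[:,:,::-1],None,fx=3.3,fy=3.3,interpolation=cv2.INTER_CUBIC))
```

```text
272 247 270 241 288
[528.45084303 -55.55350811  40.70668158] [[255.70979875 255.69940939]] [[257.0929865  274.38589349]] [[ 93.91314012 108.77067253]]
(np.int64(247), np.float64(250.0)) [531.7 -51.6  56. ]
(np.int64(270), np.float64(250.0)) [531.  -62.5  56. ]
(np.float64(259.0), np.int64(241)) [535.9 -57.6  56. ]
(np.float64(259.0), np.int64(288)) [510.9 -56.   56. ]
```

View pics/w3.png

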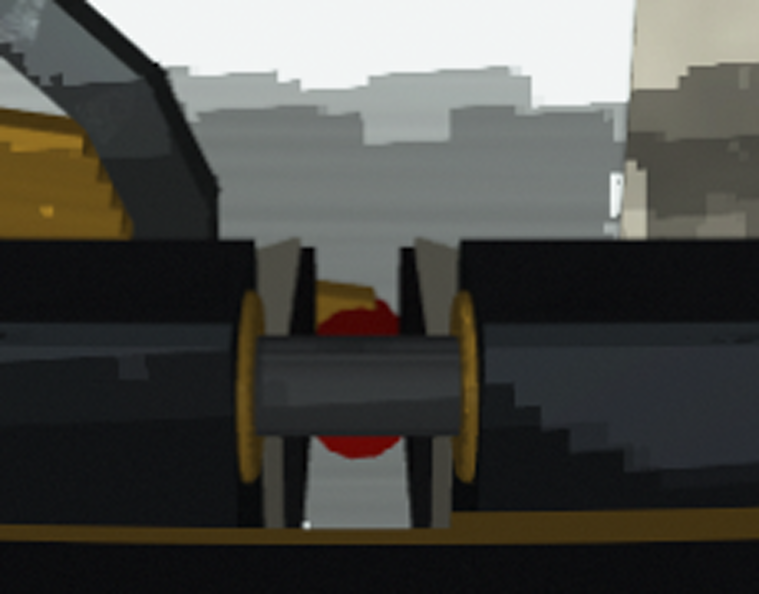

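The post has slipped to about x=519, roughly 9 mm behind the pad centre, and the guide is still about 0.13 rad short. I'll open, recentre on the post, regrip and finish the swing.

Request:
step_arm(
  deltas=[0,0,0,0,30,0,0,0,0,30,-4,0,0,0,30,-6,0,0,0,30,0,0,0,0,20,0,0,0,0,10,0,0,0,0,10,0,0,0,0,10,0,0,0,0,10,0,0,0,0,10],
)

```text
time: 7.95
tool_pos: [519.2, -54.5, 40.8]
tcp_rot: [3.141, -0.0, -0.066]
contact_force: [-1.0, -0.4, 1.8]
grip_width: 15.1
finger_force: 30.0
```

Request:
step_arm(
  deltas=[1.5,0,0,0,10,1.5,0,0,0,10,1.5,0,0,0,10,1.5,0,0,0,10,1.5,0,0,0,10,1.5,0,0,0,10,1,0,0,0,10,1,0.5,0,0,10,0,0.5,0,0,10,0,0,0,0,10],
)

```text
time: 9.2
tool_pos: [528.8, -54.1, 40.7]
tcp_rot: [3.14, 0.003, -0.065]
contact_force: [-5.8, -4.7, 4.9]
grip_width: 15.0
finger_force: 30.0
```

```bash
cat > r.py <<'E'
from h import *
p=camera_params("wrist"); im=capture("wrist"); o=get_obs()
h=cv2.cvtColor(im,cv2.COLOR_RGB2HSV); m=((h[:,:,0]<6)|(h[:,:,0]>174))&(h[:,:,1]>150)&(h[:,:,2]>60)
v,u=np.nonzero(m); vm=v.max()
print(o['time'],o['tool_pos'].round(1),o['contact_force'].round(1),o['grip_width'],"post",back((np.median(u),vm),56,p).round(1)+[8,0,0])
E
python3 r.py
```

```text
9.25 [528.9 -54.1  40.7] [-6.2 -6.5  5.1] 14.871398805361169 post [539.1 -55.7  56. ]
```

Request:
step_arm(
  deltas=[0.4,2,0,0,10,0.3,3,0,0,10,0.3,4,0,0,10,0.3,4,0,0,10,0.3,4,0,0,10,0.3,4,0,0,10,0.3,4,0,0,10,0.3,4,0,0,10,0.3,4,0,0,10,0.3,4,0,0,10],
)

```text
time: 10.5
tool_pos: [533.2, -17.3, 40.7]
tcp_rot: [3.14, 0.0, -0.066]
contact_force: [-2.0, -5.2, 2.1]
grip_width: 15.2
finger_force: 30.0
```

```bash
python3 r.py
python3 - <<'E'
from h import *
im=capture("scene")[150:260,190:330]; t=capture("wrist")
g=lambda a,s:cv2.resize(a[:,:,::-1],None,fx=s,fy=s,interpolation=cv2.INTER_CUBIC)
a=g(im,2.7);b=g(t,.78);h=min(len(a),len(b)); cv2.imwrite("pics/mid3.png",np.hstack([a[:h],b[:h]]))
E
```

```text
10.55 [533.2 -16.8  40.7] [-2.8 -4.7  2.2] 15.31647473012791 post [543.3 -19.   56. ]
```

View pics/mid3.png

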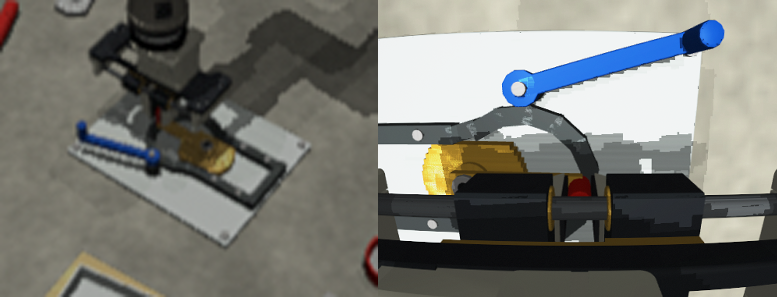

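The guide's disc has entered the slideway (around (215,155) in the left panel), with low forces. I'll continue.

Request:
step_arm(
  deltas=[0.3,4.5,0,0,10,0.3,4.5,0,0,10,0.3,4.5,0,0,10,0.3,4.5,0,0,10,0.3,4.5,0,0,10,0.3,4.5,0,0,10,0.3,4.5,0,0,10,0.3,4.5,0,0,10,0.3,4.5,0,0,10,0.3,4,0,0,10],
)

```text
time: 11.9
tool_pos: [536.2, 27.8, 40.7]
tcp_rot: [3.141, 0.0, -0.065]
contact_force: [-2.4, -4.3, 2.1]
grip_width: 15.1
finger_force: 30.0
```

Request:
step_arm(
  deltas=[0.1,2,0,0,10,0.1,2,0,0,10,0.1,1.5,0,0,10,0.1,1,0,0,10,0.1,1,0,0,10,0.1,1,0,0,10,0,0.5,0,0,10,0,0,0,0,10,0,0,0,0,10,0,0,0,0,10],
)

```text
time: 13.15
tool_pos: [536.8, 36.4, 40.7]
tcp_rot: [3.141, 0.0, -0.065]
contact_force: [-1.7, -6.9, 2.7]
grip_width: 15.1
finger_force: 30.0
```

Request:
step_arm(
  deltas=[0,0.6,0,0,10,0,0.6,0,0,10,0,0.6,0,0,10,0,0.6,0,0,10,0,0.6,0,0,10,0,0,0,0,10,0,0,0,0,10,0,0,0,0,10,0,0,0,0,10,0,0,0,0,10],
)

```text
time: 14.4
tool_pos: [536.9, 36.6, 41.0]
tcp_rot: [3.137, -0.0, -0.065]
contact_force: [-3.1, -19.1, 4.3]
grip_width: 14.7
finger_force: 30.0
```

The guide is stopped hard against the end stop (19 N, no further motion). I'll release, lift, and move to above the knob.

Request:
step_arm(
  deltas=[0,-1.5,0,0,10,0,0,0,0,30,0,0,0,0,30,0,0,0,0,30,0,0,15,0,30,0,0,25,0,30,0,0,30,0,30,0,0,30,0,40,0,0,0,0,40,0,0,0,0,40],
)

```text
time: 15.65
tool_pos: [536.5, 38.8, 140.7]
tcp_rot: [-3.142, 0.0, -0.065]
contact_force: [0.9, 0.4, -0.3]
grip_width: 40.1
finger_force: 0.0
```

Request:
step_arm(
  deltas=[8,-12,0,0,40,8,-12,0,0,40,8,-12,0,0,40,8,-12,0,0,40,9,-12,0,0,40,9,-13,0,0,40,9,-13,0,0,40,9,-13,0,0,40,9,-13,0,0,40,9,-11,0,0,40],
)

```text
time: 16.9
tool_pos: [623.4, -85.3, 140.7]
tcp_rot: [3.141, 0.0, -0.066]
contact_force: [0.1, 0.3, -1.4]
grip_width: 39.9
finger_force: 0.0
```

Run:
```python
from h import *
p=camera_params("wrist"); im=capture("wrist"); o=get_obs(); print(o['time'],o['tool_pos'].round(1))
h=cv2.cvtColor(im,cv2.COLOR_RGB2HSV); H,S,V=cv2.split(h)
m=((H<6)|(H>174))&(S>150)&(V>60); n,l,s,c=cv2.connectedComponentsWithStats(m.astype(np.uint8))
for i in range(1,n):
    if s[i,4]>40: print("red",s[i],back(c[i],56,p).round(1))
T=capture("top")[148:238,206:311]
g=lambda a,s:cv2.resize(a[:,:,::-1],None,fx=s,fy=s,interpolation=cv2.INTER_CUBIC)
a=g(T,3.7);b=g(im,.78);k=min(len(a),len(b)); cv2.imwrite("pics/mid4.png",np.hstack([a[:k],b[:k]]))
```

```text
16.95 [624.4 -86.6 140.7]
```

View pics/mid4.png

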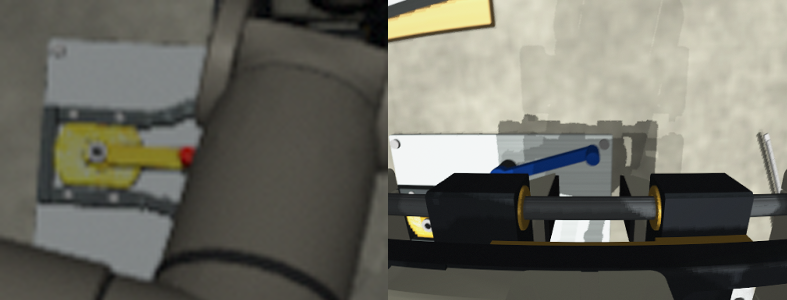

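The left panel shows the guide home: disc against the end stop, arm straight back, red post at (188,157). The wrist view shows the knob at (592,156).

Run:
```python
from h import *
p=camera_params("wrist"); print(back(((592-388)/.78,155/.78),70,p))
x=[536.71,55.61,-.0651]; print(J2W(x,[(-35,-37,70)]))
C=J2W(x,[(68,-37,48)])[0,:2]; q=np.linspace(1.84,0,31); a=np.pi+x[2]+q
P=C+103*np.c_[np.cos(a),np.sin(a)]; print(P[0]); print(np.diff(P,axis=0).round(1).tolist())
```

```text
[627.3641418  -89.70295495  70.        ]
[[499.37713997  20.96526646  70.        ]]
[623.03598005 -86.59733291]
[[-6.2, -1.1], [-6.3, -0.7], [-6.3, -0.3], [-6.3, 0.1], [-6.3, 0.5], [-6.3, 0.8], [-6.2, 1.2], [-6.1, 1.6], [-6.0, 2.0], [-5.9, 2.3], [-5.7, 2.7], [-5.5, 3.0], [-5.3, 3.4], [-5.1, 3.7], [-4.9, 4.0], [-4.6, 4.3], [-4.4, 4.6], [-4.1, 4.8], [-3.8, 5.1], [-3.5, 5.3], [-3.1, 5.5], [-2.8, 5.7], [-2.4, 5.8], [-2.1, 6.0], [-1.7, 6.1], [-1.3, 6.2], [-0.9, 6.2], [-0.6, 6.3], [-0.2, 6.3], [0.2, 6.3]]
```

Request:
step_arm(
  deltas=[0,0,-25,0,40,0,0,-25,0,40,0,0,-20,0,40,0,0,-10,0,40,0,0,-7,0,40,0,0,0,0,40,0,0,0,0,25,0,0,0,0,10,0,0,0,0,10,0,0,0,0,10],
)

```text
time: 18.25
tool_pos: [623.9, -87.2, 54.4]
tcp_rot: [3.137, -0.003, -0.066]
contact_force: [1.6, -9.2, -0.7]
grip_width: 12.8
finger_force: 30.0
```

Request:
step_arm(
  deltas=[-6.2,-2.1,0,0,10,-6.3,-0.7,0,0,10,-6.3,-0.3,0,0,10,-6.3,0.1,0,0,10,-6.3,0.5,0,0,10,-6.3,0.8,0,0,10,-6.2,1.2,0,0,10,-6.1,1.6,0,0,10,-6,2,0,0,10,-5.9,2.3,0,0,10],
)

```text
time: 19.5
tool_pos: [561.0, -82.3, 54.2]
tcp_rot: [3.137, -0.001, -0.066]
contact_force: [-2.3, -13.4, 0.5]
grip_width: 12.7
finger_force: 30.0
```

Request:
step_arm(
  deltas=[-5.7,2.7,0,0,10,-5.5,3,0,0,10,-5.3,3.4,0,0,10,-5.1,3.7,0,0,10,-4.9,4,0,0,10,-4.6,4.3,0,0,10,-4.4,4.6,0,0,10,-4.1,4.8,0,0,10,-3.8,5.1,0,0,10,-3.5,5.3,0,0,10],
)

```text
time: 20.75
tool_pos: [508.8, -40.8, 53.7]
tcp_rot: [3.138, 0.01, -0.066]
contact_force: [-18.6, -14.6, 11.2]
grip_width: 12.5
finger_force: 30.0
```

The residual force is radial, about 23 N outward, so my start angle was slightly off. I'll shift the command outward and continue.

Request:
step_arm(
  deltas=[-3,-1,0,0,10,-3,-1,0,0,10,-3.1,3,0,0,10,-2.8,5.7,0,0,10,-2.4,5.8,0,0,10,-2.1,6,0,0,10,-1.7,6,0,0,10,-1.3,6,0,0,10,0,0,0,0,10,0,0,0,0,10],
)

```text
time: 22.0
tool_pos: [492.9, -7.0, 53.7]
tcp_rot: [-3.142, 0.003, -0.065]
contact_force: [-3.6, -1.8, 4.0]
grip_width: 13.1
finger_force: 30.0
```

Request:
step_arm(
  deltas=[-0.7,4,0,0,10,-0.6,4,0,0,10,-0.4,4,0,0,10,-0.2,4,0,0,10,0,3,0,0,10,0,2,0,0,10,0,2,0,0,10,0,1,0,0,10,0,0,0,0,10,0,0,0,0,10],
)

```text
time: 23.25
tool_pos: [490.8, 17.0, 53.5]
tcp_rot: [-3.141, 0.004, -0.065]
contact_force: [-5.0, -2.8, 1.4]
grip_width: 13.1
finger_force: 30.0
```

Request:
step_arm(
  deltas=[0,1,0,0,10,0,1,0,0,10,0,1,0,0,10,0,1,0,0,10,0,0,0,0,10,0,0,0,0,10,0,0,0,0,10,0,0,0,0,10,0,0,0,0,10,0,0,0,0,10],
)

```text
time: 24.5
tool_pos: [490.8, 20.9, 53.5]
tcp_rot: [-3.142, 0.004, -0.065]
contact_force: [-4.6, -1.8, 2.0]
grip_width: 13.0
finger_force: 30.0
```

Request:
step_arm(
  deltas=[0,0.7,0,0,10,0,0.7,0,0,10,0,0.7,0,0,10,0,0.7,0,0,10,0,0.7,0,0,10,0,0,0,0,10,0,0,0,0,10,0,0,0,0,10,0,0,0,0,10,0,0,0,0,10],
)

```text
time: 25.75
tool_pos: [490.6, 21.5, 53.5]
tcp_rot: [3.137, 0.004, -0.065]
contact_force: [-6.0, -18.9, 2.4]
grip_width: 12.7
finger_force: 30.0
```

The latch is at its hard stop: 19 N at y=21.5, against 21.0 expected. I'll release and lift clear.

Request:
step_arm(
  deltas=[0,-1.5,0,0,10,0,0,0,0,30,0,0,0,0,30,0,0,0,0,30,0,0,15,0,30,0,0,25,0,30,0,0,30,0,30,-10,-30,30,0,30,-10,-40,10,0,30,-10,-50,0,0,30],
)

```text
time: 27.0
tool_pos: [463.2, -98.4, 166.0]
tcp_rot: [3.141, -0.004, -0.064]
contact_force: [1.6, -0.1, -0.2]
grip_width: 30.4
finger_force: 0.0
```

Request:
step_arm(
  deltas=[-10,-50,0,0,30,-10,-50,0,0,30,-10,-50,0,0,30,-10,-40,0,0,30,0,0,0,0,30,0,0,0,0,30,0,0,0,0,30,0,0,0,0,30,0,0,0,0,30,0,0,0,0,30],
)

```text
time: 28.25
tool_pos: [422.8, -287.4, 163.8]
tcp_rot: [3.142, 0.0, -0.065]
contact_force: [0.6, -0.7, -0.2]
grip_width: 29.8
finger_force: 0.0
```

Run:
```python
from h import *
p=camera_params("top"); T=capture("top"); print(get_obs()['tool_pos'])
x=[536.71,55.61,-.0651]
print(((proj(J2W(x,[(0,-20,56),(-35,-37,70),(68,-37,48),(0,60,34)]),p)-[206,148]+.5)*6.5-.5).round(0))
cv2.imwrite("pics/fin.png",cv2.resize(T[148:238,206:311,::-1],None,fx=6.5,fy=6.5,interpolation=cv2.INTER_CUBIC))
```

```text
[ 422.79763374 -287.43516817  163.75347033]
[[334. 272.]
 [364. 340.]
 [376. 142.]
 [175. 272.]]
```

View pics/fin.png

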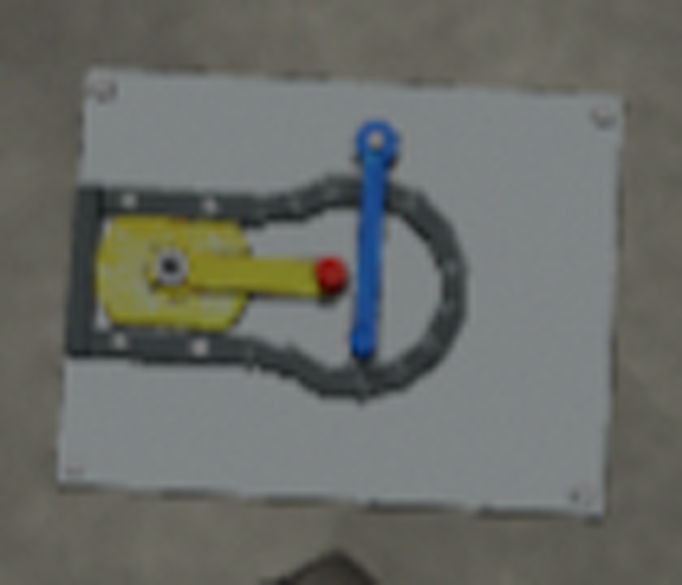

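The final view shows the post at (330,274), just past the predicted home point (334,272). The knob is at (363,340), against a predicted shut position of (364,340). The guide is home, the latch is shut and the arm is clear, so I'll hand in.

```bash
python3 -c "
from plant import *
print(close_job())"
```

```text
the job is handed in; nothing more can be done
None
```

The guide is home against the end stop, the latch is fully shut behind the red post, the arm is clear without having gone near the bystander items, and the job was handed in at about 28 s.

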